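# Stopper the dressing flask in the lever press

### The arm

A 6-joint arm with a two-finger parallel gripper is mounted at the origin on the work surface. World frame = base frame: x ahead of the robot, y to its left, z up, the work surface at z = 0. Lengths are in m, angles in rad, forces in N, time in s.
With the tool pointing down it reaches from about 0.225 to 0.875 m from the base axis. Payload 3.4 kg.
Tool frame: the origin (TCP) lies at the very end of the fingers, on their centre line; the grasp point (between the pads) lies manip.grip_point_offset behind it (manip.grip_point_offset is the distance from the TCP to the grasp point, in m); z points along the fingers, y is the line along which they close (so a half turn about z gives the same grasp; the last joint's range is limited). The gripper opens to 85 mm and grips with 20 to 120 N. Pads are 22 mm wide; open, the fingers measure 114 mm over their backs; the gripper's body (76 mm by 85 mm) begins 54 mm behind the grasp point. The pads swing forward as they close: fully open they stand 13 mm farther back than shut.
Start: joints at [1.219, 0.276, 1.505, -0, 1.361, -0.121], TCP at [0.132, 0.56, 0.231] pointing down, gripper open.
Joint ranges: [-2.89, 2.89], [-0.75, 2.08], [0.22, 2.7], [-1.18, 4.32], [0.11, 2.71], [-2.7, 2.7]. Speed limits (rad/s): [2.57, 2.57, 3.14, 3.14, 3.14, 3.14].

### API

Orientations are given as a unit quaternion [w, x, y, z].
In Python, from rig import manip gives the robot as it stands.
- The arm moves only by the shell command python3 -m pendant 'ROWS' [FORCE]. ROWS is JSON, a list of rows, each an object of numbers: "jaw": the opening, from -1 (shut) to 1 (fully open); "tx", "ty", "tz": the shift along the world's x, y, z in cm; "ax", "ay", "az": the turn, a rotation vector about the world's x, y, z in degrees. In form: [{"jaw": .., "tx": .., "ty": .., "tz": .., "ax": .., "ay": .., "az": ..}, ...]. A call has 1 to 10 rows; each row is the pose to reach, as a shift and turn from the pose commanded when the call began; what a row does not reach only later rows make up. A row lasts 1/8 s, in which the tool goes at most 62.5 mm and 10.7 degrees, less where a joint would pass 70% of its speed; a pose out of reach is approached as far as the arm can. A call with a gripper value outside its range is refused whole. The fingers move at their own pace and stop on an object; FORCE is the grip in N (left out, the last holds). Time passes only in rows, so rows that repeat a pose let the fingers close. It gives the time, the measured TCP pose, the force, the opening and the grip force at its end, in the units of the state.
- manip.get_state(): the state, without advancing time (a new reading comes with each control period).
- manip.get_image(name): name is "scene" or "top"; returns a dict with "pixels" (400x640x3 uint8, blue, green, red), "depth" (400x640 float32, m along the optical axis (not along the pixel's ray), 0 where there is no reading), "fx", "fy", "cx", "cy" (pixels), "D" ([k1, k2, p1, p2, k3] as OpenCV has them; the pictures are not rectified), "pose" (4x4, takes a point from camera to world coordinates). Camera axes: x right, y down, z forward; pixel columns grow to the right and rows downward; lengths in m; the calibration is good to about 2 mm. A picture is of the moment at which its call begins.
- manip.sign_off(): hands the job in; it is judged then, once.
The state is a dict: "clock": time; "qpos": joint angles; "qd": joint speeds; "effort": joint torques, N m; "position": TCP position; "ee_rot": TCP orientation; "contact_force": force on the tool from outside, world axes, zero at the start; "moment": the same for the moment, N m; "width": finger opening in m; "gripper_force": force on a finger pad.
Only numpy, scipy, OpenCV 4.12 (cv2) and the standard library are available. Lean on these libraries where they do the work, as an engineer would, in place of code of your own. Each camera call takes 0.05 s, during which the arm holds its last target. There are 200 camera calls.

### The job

Lower the blue stopper into the neck of the green flask that stands in the lever press; do not drop it in from above. Then push the press's red handle all the way down to its stop, so that the pad bears on the stopper, hold it there for about a second and let it come right back up. Leave the flask standing in its cradle, and do not disturb the other stoppers, the ramekin, the cans or the garlic.

Things in the scene. Friction and masses are not known exactly. Their poses are not given: they have to be found in the camera images.
- press: White steel lever press, fixed; yaw varies. Origin: on the table under its flask cradle; z up. Base plate 115 (own x) by 225 (own y, -57 to +168) mm, 12 thick. Column 34 mm square at own y +135, 205 high. The lever runs over own x = 0 from the column towards own -y, above the flask; the own -x and +x sides are open. Cradle rim: inner radius 38, top 26 mm above the table.
- cradle (a point): Centre of the flask cradle: the point on top of the base plate, 12 mm above the table, where the flask's underside centre belongs.
- pivot (a point): The lever's hinge point: own (0, +130, 185) mm from the press's origin; the hinge axis is the press's own x.
- lever (a joint): Sprung press lever, rad: 0 = fully raised (at the start; 0.65 rad above level, rising towards the handle), 0.65 = fully down on its stop, bar level. Springs back by itself. Takes about 4 N at the handle at first, about 15 N when fully down on a stopper. Steel bar 12 mm wide, 14 mm deep, 200 mm long from the hinge.
- lever_tip (a point): Centre of the upper face of the red handle paddle (42 mm wide along the press's x, 52 along the lever, 10 thick), 210 mm along the lever from the hinge and 13 mm above the bar's centre line; moves with the lever: 0.32 m above the table raised, 0.20 m down. The paddle slopes 0.325 rad down towards the column when raised, is level in mid stroke, slopes as much the other way when down.
- pad: Black rubber pad, 19 mm diameter, on a sprung stem under the lever, above the flask neck. Origin: centre of its lower face: 0.225 m above the table with the lever raised; 0.136 m down, so a seated stopper's top (0.142 m) pushes it up 6 mm with about 5 N. Pad and bar leave no room for a vertical gripper over the neck; tilted about 45 degrees from an open side it fits.
- flask: Squat green glass flask, 88 mm high, body 72 mm diameter, neck 39 mm outer and 31 mm inner diameter; 0.35 kg. Stands loose in the cradle. Origin: centre of its underside; z up.
- flask_mouth (a point): Centre of the flask's mouth, level with its rim (100 mm above the table); z up.
- stopper: Blue stopper, upright on the board. Origin: centre of its lower end; z up. Tapered plug 22 mm long (21 mm diameter below, 27 above), then a flange 37 mm diameter, 4 thick, that rests on the flask's rim, then a round grip 22 mm diameter, 38 high; 64 mm overall, about 50 g. Seated: origin 22 mm below the mouth.
- stopper_red: Red stopper, too big for the flask: flange 50 mm diameter, grip 22 mm, 64 mm high. Origin: centre of its lower end. A bystander.
- stopper_black: Black stopper, too big for the flask, same sizes as the red one. Origin: centre of its lower end. A bystander.
- ramekin: White ramekin, 72 mm diameter, 42 mm high, on the board. Origin: centre of its underside. A bystander.
- can_a: Silver drinks can with a black band, 62 mm diameter, 115 mm high, on the board. Origin: centre of its underside. A bystander.
- can_b: Silver drinks can with a red band, 62 mm diameter, 115 mm high, on the board. Origin: centre of its underside. A bystander.
- can_c: Silver drinks can with a black band, 62 mm diameter, 115 mm high, on the table by the press. Origin: centre of its underside. A bystander.
- garlic: Whitish garlic bulb, 46 mm diameter, 48 mm high, on the table by the press. Origin: centre of its underside. A bystander.
- board: Wooden chopping board, fixed, 320 mm (x) by 270 mm (y), 20 mm thick; the stoppers, the ramekin and two cans stand on it. Origin: centre of its underside.
Mind the look-alikes: they are no part of the job. Of the things shaped like the stopper, the blue one is meant. Of the things shaped like the flask, the green one is meant.

How it is judged:
On the way, in this order (a step that is already met when the one before it is completed fails the run):
1. the blue stopper sits in the flask's neck, flange on the rim, with the lever still raised (horizontal distance between stopper and flask_mouth below 0.005 m and z of stopper in the frame of flask_mouth below -0.019 m and angle between stopper's own z axis and vertical below 0.1 rad and value of joint lever below 0.3 rad), for 0.2 s.
2. the lever is held fully down (within 0.03 rad of its stop) with the pad bearing on the stopper for half a second (value of joint lever above 0.62 rad and contact force between pad and stopper above 2 N), for 0.5 s.
At the end, for the whole second after the job is handed in: Blue stopper seated (within 5 mm of the mouth's centre, lower end 19 mm or more below the rim, within 0.1 rad of upright); flask upright (0.06 rad) in its cradle, within 6 mm of its centre and 4 mm of its height; both at rest; lever back up (below 0.06 rad) (horizontal distance between stopper and flask_mouth below 0.005 m and z of stopper in the frame of flask_mouth below -0.019 m and angle between stopper's own z axis and vertical below 0.1 rad and value of joint lever below 0.06 rad and horizontal distance between flask and cradle below 0.006 m and z of flask in the frame of cradle below 0.004 m and angle between flask's own z axis and vertical below 0.06 rad and linear speed of each of stopper, flask below 0.02 m/s); the robot touches nothing.
It fails at once if the blue stopper is let go over the flask with its lower end more than 10 mm above the mouth (horizontal distance between stopper and flask_mouth below 0.03 m and z of stopper in the frame of flask_mouth above 0.01 m and contact force between the fingers and stopper below 0.01 N).
It fails at once if the flask is tipped by more than 0.35 rad (angle between flask's own z axis and vertical above 0.35 rad).
It fails at once if a bystander (another stopper, the ramekin, a can or the garlic) is moved by more than 20 mm (distance of any of stopper_red, stopper_black, ramekin, can_a, can_b, can_c, garlic from where it was at the start of the episode above 0.02 m).
It fails at once if a bystander is knocked over (angle between any of stopper_red, stopper_black, ramekin, can_a, can_b, can_c, garlic's own z axis and vertical above 0.5 rad).
It also fails if it takes over 72 s, if anything falls off the work surface, if the arm or the gripper's body presses on something with over 40 N, if the wrist force passes 120 N, or if a joint passes its speed limit or range.

## Working session

There is one attempt and no reset: what is moved stays moved. The work goes in short steps, Python scripts to look and compute and a shell command to move; the robot and the scene stay as the last step left them, time stands still between calls to the robot, and variables do not carry over. Pictures are saved under pics/ and viewed, at most 10 in all, crops included, and the job is handed in when it is done.

```bash
mkdir -p pics; ls
python3 - <<'E'
from rig import manip
import cv2,numpy as np
for n in("scene","top"):
    d=manip.get_image(n); cv2.imwrite(f"pics/{n}0.png",d["pixels"]); np.savez(f"{n}0.npz",**d)
    print(n,d["fx"],d["cx"],d["cy"],d["D"]); print(np.round(d["pose"],3))
s=manip.get_state(); print(s, manip.grip_point_offset)
E
```

```text
pics
scene 474.5373908287109 321.94727291609814 203.3413209629426 [0.00741065 0.         0.         0.         0.        ]
[[ 0.879  0.325 -0.349  0.962]
 [ 0.476 -0.614  0.63  -0.895]
 [-0.01  -0.72  -0.694  1.091]
 [ 0.     0.     0.     1.   ]]
top 387.9083876208342 330.2649541107155 193.75194692912456 [-0.08035668  0.          0.          0.          0.        ]
[[-0.036 -0.979  0.203  0.317]
 [-0.999  0.034 -0.013 -0.098]
 [ 0.006 -0.203 -0.979  1.146]
 [ 0.     0.     0.     1.   ]]
{'clock': 0.1, 'qpos': array([ 1.21898213e+00,  2.76499006e-01,  1.50600299e+00,  1.25627142e-05,
        1.36071283e+00, -1.20987624e-01]), 'qd': array([ 0.0003402 , -0.00138369, -0.00238635,  0.00134464, -0.00141156,
        0.00094467]), 'effort': array([ 1.85599325e-03, -4.17700410e+01, -2.46405101e+01,  1.04692515e-05,
        5.75406259e-03,  4.26244853e-06]), 'position': array([0.13137863, 0.55930131, 0.23054631]), 'ee_rot': array([-1.95931755e-04,  1.15158504e-01,  9.93346798e-01, -7.87088349e-04]), 'contact_force': array([ 0.32387563,  0.16443668, -0.32042929]), 'moment': array([-0.00024666, -0.10203882,  0.06970047]), 'gripper_force': 0.0, 'width': 0.08516687644588067} 0.0187
```

View pics/scene0.png

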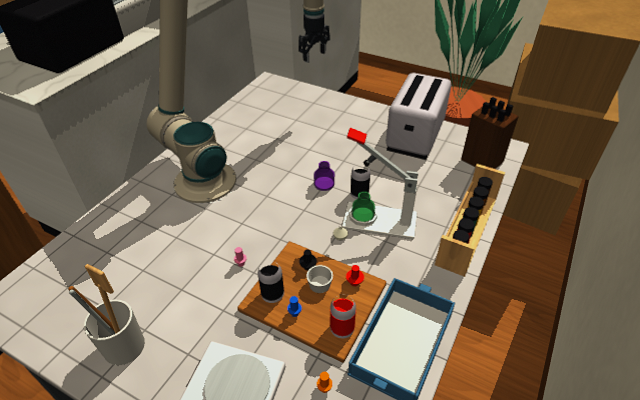

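View pics/top0.png

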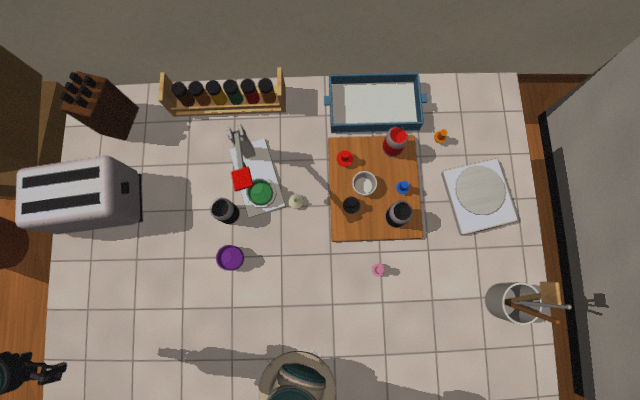

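Candidates for the blue stopper (top image): blue (403,188); look-alikes are red (345,158), black (351,205), pink (378,270) and orange (440,137). For the flask: green (261,193) under the lever, with purple (230,258) as the decoy. I choose blue and green, and check both in a close crop while measuring.

```bash
cat > h.py <<'E'
import numpy as np,cv2
from rig import manip
def cloud(d):
    h,w=d["depth"].shape
    K=np.array([[d["fx"],0,d["cx"]],[0,d["fy"],d["cy"]],[0,0,1.]])
    u,v=np.meshgrid(np.arange(w),np.arange(h))
    p=cv2.undistortPoints(np.stack([u,v],-1).reshape(-1,1,2).astype(float),K,np.array(d["D"],float)).reshape(h,w,2)
    z=d["depth"][...,None]
    P=np.concatenate([p*z,z],-1)
    T=d["pose"]; return P@T[:3,:3].T+T[:3,3]
def masks(d):
    b=cv2.cvtColor(d["pixels"],cv2.COLOR_BGR2HSV); H,S,V=cv2.split(b)
    return dict(blue=(H>105)&(H<128)&(S>150)&(V>60),green=(H>50)&(H<80)&(S>120)&(V>30),red=((H<6)|(H>174))&(S>180)&(V>80))
def proj(d,X):
    T=np.linalg.inv(d["pose"]); K=np.array([[d["fx"],0,d["cx"]],[0,d["fy"],d["cy"]],[0,0,1.]])
    return cv2.projectPoints(np.atleast_2d(X).astype(float),cv2.Rodrigues(T[:3,:3])[0],T[:3,3],K,np.array(d["D"],float))[0].reshape(-1,2)
def circ(q):
    A=np.c_[2*q,np.ones(len(q))]; s=np.linalg.lstsq(A,(q**2).sum(1),rcond=None)[0]
    return s[:2],np.sqrt(s[2]+s[0]**2+s[1]**2)
E
cat > m.py <<'E'
from h import *
for n in("scene","top"):
    d=dict(np.load(f"{n}0.npz")); P=cloud(d); m=masks(d); Z=P[...,2]
    bl=m["blue"]&(P[...,0]>.2)&(P[...,0]<.75)
    if n=="top": bl[:, :380]=0; bl[:,420:]=0; bl[:150]=0
    else: bl[:, :270]=0; bl[:,315:]=0; bl[:285]=0;bl[325:]=0
    q=P[bl]; print(n,"blue",len(q),q.min(0),q.max(0),"top:",q[q[:,2]>.078].mean(0),(q[:,2]>.078).sum())
    g=P[m["green"]&(Z<.2)]; print("green",len(g),g.min(0),g.max(0)); r=g[g[:,2]>.093]; print("rim",len(r),r.mean(0),circ(r[:,:2]))
    w=P[m["red"]&(Z>.25)]; c=w.mean(0); print("paddle",len(w),c,np.linalg.svd(w-c,full_matrices=0)[2])
    # press column/base
    reg=(abs(P[...,0]-.5)<.25)&(abs(P[...,1]-.1)<.2)
    base=reg&(abs(Z-.012)<.005)&(d["pixels"].min(-1)>120)&(P[...,1]>-.0)&(P[...,1]<.3)
    base=cv2.morphologyEx(base.astype(np.uint8),cv2.MORPH_OPEN,np.ones((3,3)))>0
    q=P[base]; print("base",len(q),cv2.minAreaRect(q[:,:2].astype(np.float32)))
    col=reg&(Z>.15)&(Z<.23)&~m["red"]; q=P[col]; print("mid",len(q),q.mean(0),q.min(0),q.max(0))
d=dict(np.load("scene0.npz"))["pixels"]; t=dict(np.load("top0.npz"))["pixels"]
a=cv2.resize(d[130:340,230:430],None,fx=2,fy=2); b=cv2.resize(t[110:250,200:430],None,fx=1.7,fy=1.7)
o=np.zeros((420,800,3),np.uint8); o[:420,:400]=a; o[:b.shape[0],400:400+b.shape[1]]=b; cv2.imwrite("pics/crop0.png",o)
E
python3 m.py
```

```text
scene blue 183 [ 0.53960701 -0.34202418  0.01945201] [ 0.57494693 -0.27845162  0.08636629] top: [ 0.55873458 -0.32317076  0.08256109] 50
green 3290 [ 0.31437803  0.05443749 -0.36215881] [0.88913857 2.35511393 0.19985851]
rim 1202 [0.52929146 1.39475053 0.13967864] (array([0.58899415, 0.84641579]), np.float64(0.6350956825919779))
paddle 186 [0.53863896 0.06663474 0.33410007] [[ 0.32628868 -0.7443723   0.58261959]
 [-0.92950012 -0.14054105  0.34099523]
 [-0.17194543 -0.65280786 -0.73775109]]
base 955 ((0.6136132478713989, 0.1096513420343399), (0.22219352424144745, 0.11694881319999695), 16.733606338500977)
mid 379 [0.6761996  0.11975257 0.19362827] [0.55419479 0.08397441 0.15019498] [0.70872399 0.15500929 0.22994127]
top blue 109 [ 0.31666825 -0.33721639  0.04074995] [ 0.57318146 -0.09832986  1.14555378] top: [ 0.54903586 -0.31638695  0.11330712] 35
green 336 [0.52427452 0.05938492 0.01462924] [0.86595861 0.18333591 0.10345112]
rim 47 [0.55681955 0.08995025 0.09817034] (array([0.55988888, 0.09382874]), np.float64(0.0175256833199558))
paddle 358 [0.5251485  0.08151585 0.33215763] [[-0.25333546 -0.21324074  0.94358335]
 [ 0.94794431 -0.24925348  0.19817742]
 [-0.19293193 -0.94466983 -0.26528509]]
base 905 ((0.6137207746505737, 0.1095345988869667), (0.22592410445213318, 0.11452176421880722), 16.040843963623047)
mid 265 [0.67562276 0.12559366 0.19465145] [0.62869759 0.10774277 0.15037621] [0.70743786 0.15151352 0.22981697]
```

View pics/crop0.png

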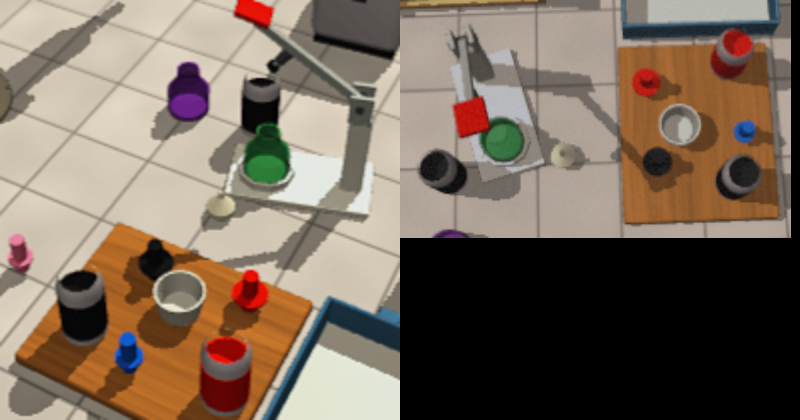

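The crop confirms the blue stopper standing between the black-banded can and the red-banded can, and the green flask in the cradle under the lever. Next I locate the bystanders.

```bash
cat > m2.py <<'E'
from h import *
d=dict(np.load("top0.npz")); P=cloud(d); e=dict(np.load("scene0.npz")); Q=cloud(e)
allp=np.r_[P.reshape(-1,3),Q.reshape(-1,3)]
allp=allp[np.isfinite(allp).all(1)]
# height-slices clustering on a 2.5 mm grid
def blobs(z0,z1,x0=.3,x1=.8,y0=-.5,y1=.35):
    s=allp[(allp[:,2]>z0)&(allp[:,2]<z1)&(allp[:,0]>x0)&(allp[:,0]<x1)&(allp[:,1]>y0)&(allp[:,1]<y1)]
    g=np.zeros((int((x1-x0)/.0025)+2,int((y1-y0)/.0025)+2),np.uint8); ij=((s[:,:2]-[x0,y0])/.0025).astype(int); g[ij[:,0],ij[:,1]]=1
    g=cv2.dilate(g,np.ones((3,3)));n,l=cv2.connectedComponents(g); L=l[ij[:,0],ij[:,1]]
    for k in range(1,n):
        q=s[L==k]
        if len(q)>15: print(k,len(q),"min",q.min(0)[:2].round(3),"max",q.max(0)[:2].round(3),"mid",((q.min(0)+q.max(0))/2)[:2].round(3),"zmax",q[:,2].max().round(3))
print("cans .10-.15");blobs(.108,.145)
print(".06-.09");blobs(.055,.09)
print(".035-.055");blobs(.03,.055)
# stopper blue by template: project cylinder axis & compare masks
m=masks(e)["blue"].copy(); m[:, :270]=0; m[:,315:]=0; m[:285]=0;m[325:]=0
q=Q[m]; s=q[(q[:,2]>.05)&(q[:,2]<.08)]; print("scene grip",circ(s[:,:2]),len(s))
mt=masks(d)["blue"].copy(); mt[:, :380]=0; mt[:,420:]=0; mt[:150]=0; mt[230:]=0
from scipy.optimize import minimize
a=np.linspace(0,2*np.pi,24)
def model(dd,xy):
    im=np.zeros((1600,2560),np.uint8)
    for (za,zb,ra,rb) in((0,.022,.0105,.0135),(.022,.026,.0185,.0185),(.026,.064,.011,.011)):
        X=np.r_[np.c_[xy[0]+ra*np.cos(a),xy[1]+ra*np.sin(a),0*a+.02+za],np.c_[xy[0]+rb*np.cos(a),xy[1]+rb*np.sin(a),0*a+.02+zb]]
        cv2.fillConvexPoly(im,cv2.convexHull(np.round(proj(dd,X)*4+1.5).astype(np.int32)),1)
    return im
for nm,dd,mm in(("scene",e,m),("top",d,mt)):
    M=cv2.resize(mm.astype(np.uint8),(2560,1600),interpolation=cv2.INTER_NEAREST)
    best=max(((model(dd,(x,y))&M).sum()/(model(dd,(x,y))|M).sum(),x,y) for x in np.arange(.54,.575,.0015) for y in np.arange(-.338,-.3,.0015))
    print(nm,best)
E
python3 m2.py
```

```text
cans .10-.15
1 493 min [ 0.443 -0.331] max [ 0.506 -0.271] mid [ 0.474 -0.301] zmax 0.137
2 91 min [0.476 0.16 ] max [0.53  0.212] mid [0.503 0.186] zmax 0.116
4 483 min [ 0.657 -0.336] max [ 0.718 -0.275] mid [ 0.687 -0.305] zmax 0.136
5 147 min [0.669 0.11 ] max [0.709 0.133] mid [0.689 0.121] zmax 0.145
.06-.09
1 97 min [ 0.313 -0.253] max [ 0.336 -0.23 ] mid [ 0.325 -0.241] zmax 0.068
2 417 min [0.343 0.15 ] max [0.402 0.21 ] mid [0.372 0.18 ] zmax 0.09
3 247 min [ 0.442 -0.334] max [ 0.506 -0.27 ] mid [ 0.474 -0.302] zmax 0.09
4 514 min [0.472 0.155] max [0.536 0.222] mid [0.504 0.188] zmax 0.09
5 140 min [ 0.5   -0.184] max [ 0.521 -0.161] mid [ 0.51  -0.172] zmax 0.088
6 588 min [0.525 0.057] max [0.595 0.13 ] mid [0.56  0.094] zmax 0.09
7 268 min [ 0.534 -0.248] max [ 0.606 -0.173] mid [ 0.57  -0.211] zmax 0.067
8 158 min [ 0.546 -0.335] max [ 0.569 -0.313] mid [ 0.558 -0.324] zmax 0.087
9 151 min [ 0.64 -0.17] max [ 0.662 -0.149] mid [ 0.651 -0.159] zmax 0.088
10 278 min [ 0.656 -0.338] max [ 0.718 -0.275] mid [ 0.687 -0.306] zmax 0.09
11 155 min [0.67 0.11] max [0.709 0.141
[... 971 characters left out ...]
 max [ 0.603 -0.174] mid [ 0.571 -0.21 ] zmax 0.055
14 324 min [ 0.626 -0.184] max [ 0.677 -0.133] mid [ 0.651 -0.158] zmax 0.055
15 165 min [ 0.656 -0.337] max [ 0.718 -0.275] mid [ 0.687 -0.306] zmax 0.055
16 106 min [0.671 0.109] max [0.709 0.143] mid [0.69  0.126] zmax 0.055
17 75 min [ 0.705 -0.466] max [ 0.727 -0.445] mid [ 0.716 -0.456] zmax 0.055
18 693 min [ 0.746 -0.401] max [ 0.8   -0.116] mid [ 0.773 -0.258] zmax 0.055
scene grip (array([ 0.55849499, -0.32441409]), np.float64(0.008444461345030376)) 56
scene (np.float64(0.8371959942775393), np.float64(0.5579999999999994), np.float64(-0.3215))
top (np.float64(0.7837230215827338), np.float64(0.5564999999999994), np.float64(-0.3215))
```

```bash
cat > plan.py <<'E'
from h import *
from scipy.spatial.transform import Rotation as R
psi=np.radians(16.4)
u=np.array([np.cos(psi),np.sin(psi),0])      # press own +y
n=np.array([-u[1],u[0],0])                   # press own -x
def target(tilt,sgn):
    z=n*np.sin(tilt)-np.array([0,0,np.cos(tilt)]); y=sgn*u; x=np.cross(y,z)
    return R.from_matrix(np.c_[x,y,z])
def joints(Rt,j1,a):
    M=(R.from_euler('y',a).inv()*R.from_euler('z',j1).inv()*Rt*R.from_euler('z',np.pi/2).inv())
    return M.as_euler('ZYZ')
def cur():
    s=manip.get_state(); return s,R.from_quat(s["ee_rot"],scalar_first=True)
E
python3 - <<'E'
from plan import *
s,C=cur(); off=manip.grip_point_offset
print("check",joints(C,s["qpos"][0],s["qpos"][1]+s["qpos"][2]),s["qpos"][3:])
for t in(40,45,50):
  for sg in(1,-1):
    T=target(np.radians(t),sg); z=T.as_matrix()[:,2]
    print(t,sg,"rotvec",np.degrees((T*C.inv()).as_rotvec()).round(1),"zdir",z.round(3),"pick j456",joints(T,-.65,1.75).round(2),"press",joints(T,-.09,1.7).round(2))
    g=np.array([.557,-.3225,.02+.050]); print("   TCP pick",(g+off*z).round(4))
E
```

```text
check [ 1.25627142e-05  1.36071283e+00 -1.20987624e-01] [ 1.25627142e-05  1.36071283e+00 -1.20987624e-01]
40 1 rotvec [ 28.8  30.3 -57.8] zdir [-0.181  0.617 -0.766] pick j456 [ 0.42  1.95 -0.89] press [ 0.65  1.71 -0.37]
   TCP pick [ 0.5536 -0.311   0.0557]
40 -1 rotvec [ 34.9 -32.9 113.9] zdir [-0.181  0.617 -0.766] pick j456 [0.42 1.95 2.25] press [0.65 1.71 2.77]
   TCP pick [ 0.5536 -0.311   0.0557]
45 1 rotvec [ 32.4  34.1 -57.2] zdir [-0.2    0.678 -0.707] pick j456 [ 0.48  2.02 -0.87] press [ 0.73  1.74 -0.36]
   TCP pick [ 0.5533 -0.3098  0.0568]
45 -1 rotvec [ 39.2 -37.  112.4] zdir [-0.2    0.678 -0.707] pick j456 [0.48 2.02 2.28] press [0.73 1.74 2.78]
   TCP pick [ 0.5533 -0.3098  0.0568]
50 1 rotvec [ 36.   37.9 -56.4] zdir [-0.216  0.735 -0.643] pick j456 [ 0.55  2.09 -0.84] press [ 0.81  1.77 -0.35]
   TCP pick [ 0.553  -0.3088  0.058 ]
50 -1 rotvec [ 43.5 -41.  110.7] zdir [-0.216  0.735 -0.643] pick j456 [0.55 2.09 2.31] press [0.81 1.77 2.8 ]
   TCP pick [ 0.553  -0.3088  0.058 ]
```

```bash
python3 -m pendant '[{"jaw":1,"tx":2,"ty":-6,"tz":2},{"jaw":1,"tx":4,"ty":-12,"tz":4},{"jaw":0.2,"tx":6,"ty":-18,"tz":6,"ax":5,"ay":5,"az":-9},{"jaw":0.2,"tx":8,"ty":-24,"tz":8,"ax":10,"ay":10,"az":-17},{"jaw":0.2,"tx":10,"ty":-30,"tz":10,"ax":14,"ay":15,"az":-25},{"jaw":0.2,"tx":11.5,"ty":-36,"tz":12,"ax":18,"ay":19,"az":-32},{"jaw":0.2,"tx":13,"ty":-42,"tz":13,"ax":22,"ay":24,"az":-40},{"jaw":0.2,"tx":14,"ty":-48,"tz":14,"ax":27,"ay":29,"az":-48},{"jaw":0.2,"tx":15,"ty":-54,"tz":14,"ax":32.4,"ay":34.1,"az":-57.2},{"jaw":0.2,"tx":15,"ty":-56,"tz":14,"ax":32.4,"ay":34.1,"az":-57.2}]'
```

```text
invalid input at $[0]: expected keys jaw, tx, ty, tz, ax, ay, az
```

```bash
python3 -m pendant '[{"jaw":1,"tx":2,"ty":-6,"tz":2,"ax":0,"ay":0,"az":0},{"jaw":1,"tx":4,"ty":-12,"tz":4,"ax":0,"ay":0,"az":0},{"jaw":0.2,"tx":6,"ty":-18,"tz":6,"ax":5,"ay":5,"az":-9},{"jaw":0.2,"tx":8,"ty":-24,"tz":8,"ax":10,"ay":10,"az":-17},{"jaw":0.2,"tx":10,"ty":-30,"tz":10,"ax":14,"ay":15,"az":-25},{"jaw":0.2,"tx":11.5,"ty":-36,"tz":12,"ax":18,"ay":19,"az":-32},{"jaw":0.2,"tx":13,"ty":-42,"tz":13,"ax":22,"ay":24,"az":-40},{"jaw":0.2,"tx":14,"ty":-48,"tz":14,"ax":27,"ay":29,"az":-48},{"jaw":0.2,"tx":15,"ty":-54,"tz":14,"ax":32.4,"ay":34.1,"az":-57.2},{"jaw":0.2,"tx":15,"ty":-56,"tz":14,"ax":32.4,"ay":34.1,"az":-57.2}]'
```

```text
clock: 1.35
position: [0.2761, 0.0396, 0.3674]
ee_rot: [-0.304, 0.553, 0.741, 0.23]
contact_force: [1.6, -1.0, 0.7]
width: 0.0513
gripper_force: 0.0
```

```bash
python3 -m pendant '[{"jaw":0.2,"tx":4,"ty":-5,"tz":0,"ax":0,"ay":0,"az":0},{"jaw":0.2,"tx":8,"ty":-10,"tz":0,"ax":0,"ay":0,"az":0},{"jaw":0.2,"tx":12,"ty":-15,"tz":0,"ax":0,"ay":0,"az":0},{"jaw":0.2,"tx":16,"ty":-20,"tz":0,"ax":0,"ay":0,"az":0},{"jaw":0.2,"tx":20,"ty":-25,"tz":-3,"ax":0,"ay":0,"az":0},{"jaw":0.2,"tx":24,"ty":-31,"tz":-6,"ax":0,"ay":0,"az":0},{"jaw":0.2,"tx":27,"ty":-35,"tz":-9,"ax":0,"ay":0,"az":0},{"jaw":0.2,"tx":29,"ty":-38,"tz":-12,"ax":0,"ay":0,"az":0},{"jaw":0.2,"tx":29,"ty":-38,"tz":-12,"ax":0,"ay":0,"az":0},{"jaw":0.2,"tx":29,"ty":-38,"tz":-12,"ax":0,"ay":0,"az":0}]'
python3 - <<'E'
from plan import *
s,C=cur(); T=target(np.pi/4,1)
print(s["qpos"].round(3),s["position"].round(4),np.degrees((T*C.inv()).as_rotvec()).round(2))
E
```

```text
clock: 2.6
position: [0.5655, -0.3385, 0.2462]
ee_rot: [-0.306, 0.552, 0.742, 0.229]
contact_force: [-0.7, 0.6, 0.8]
width: 0.051
gripper_force: 0.0
[-0.822  0.785  0.827  0.404  2.217 -0.984] [ 0.5655 -0.3385  0.2462] [ 0.08  0.16 -0.26]
```

```bash
python3 -m pendant '[{"jaw":0.2,"tx":0.7,"ty":-4,"tz":-3,"ax":0,"ay":0,"az":0},{"jaw":0.2,"tx":0.7,"ty":-4,"tz":-7,"ax":0,"ay":0,"az":0},{"jaw":0.2,"tx":0.7,"ty":-4,"tz":-11.9,"ax":0,"ay":0,"az":0},{"jaw":0.2,"tx":0.7,"ty":-4,"tz":-11.9,"ax":0,"ay":0,"az":0},{"jaw":0.2,"tx":0.7,"ty":-4,"tz":-11.9,"ax":0,"ay":0,"az":0}]'
python3 - <<'E'
from plan import *
s,C=cur(); T=target(np.pi/4,1); z=C.as_matrix()[:,2]
print(s["position"].round(4),np.degrees((T*C.inv()).as_rotvec()).round(2),"to pick cm",((np.array([.557,-.3225,.07])+.0187*z-s["position"])*100).round(2))
d=manip.get_image("scene"); cv2.imwrite("pics/pre.png",cv2.resize(d["pixels"][200:360,220:400],None,fx=3,fy=3))
E
```

```text
clock: 3.22
position: [0.5731, -0.3783, 0.1318]
ee_rot: [-0.303, 0.551, 0.743, 0.228]
contact_force: [0.7, -0.0, 0.8]
width: 0.0508
gripper_force: 0.0
[ 0.5731 -0.3783  0.1318] [ 0.32  0.42 -0.3 ] to pick cm [-1.98  6.84 -7.51]
```

View pics/pre.png

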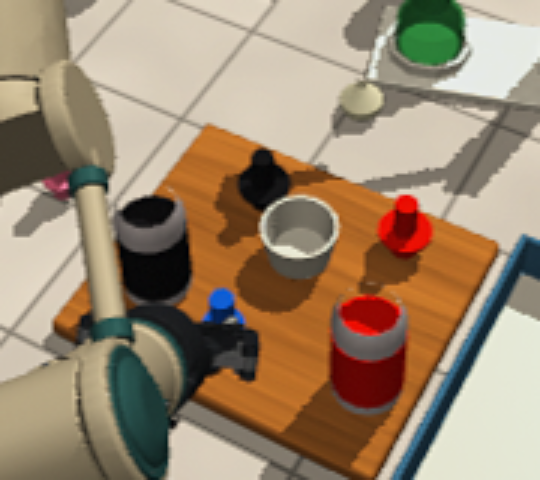

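The picture shows the tilted gripper just behind the blue stopper (225,310), clear of both cans. I'm going in along the tool axis.

```bash
python3 -m pendant '[{"jaw":0.2,"tx":-0.5,"ty":1.7,"tz":-1.9,"ax":0,"ay":0,"az":0},{"jaw":0.2,"tx":-1.0,"ty":3.4,"tz":-3.7,"ax":0,"ay":0,"az":0},{"jaw":0.2,"tx":-1.5,"ty":5.1,"tz":-5.6,"ax":0,"ay":0,"az":0},{"jaw":0.2,"tx":-2.0,"ty":6.8,"tz":-7.5,"ax":0,"ay":0,"az":0},{"jaw":0.2,"tx":-2.0,"ty":6.8,"tz":-7.5,"ax":0,"ay":0,"az":0},{"jaw":0.2,"tx":-2.0,"ty":6.8,"tz":-7.5,"ax":0,"ay":0,"az":0}]'
python3 - <<'E'
from plan import *
s,C=cur(); T=target(np.pi/4,1); z=C.as_matrix()[:,2]
print(s["position"].round(4),np.degrees((T*C.inv()).as_rotvec()).round(2),"to pick cm",((np.array([.557,-.3225,.07])+.0187*z-s["position"])*100).round(2))
a=[]
for n in("scene","top"):
    d=manip.get_image(n); p=d["pixels"]; c=proj(d,[.557,-.3225,.07])[0].astype(int); a.append(cv2.resize(p[c[1]-40:c[1]+40,c[0]-45:c[0]+45],(400,356)))
cv2.imwrite("pics/atgrasp.png",np.hstack(a))
E
```

```text
clock: 4.03
position: [0.5538, -0.3118, 0.0551]
ee_rot: [-0.302, 0.552, 0.743, 0.228]
contact_force: [-0.6, -0.4, 0.1]
width: 0.0512
gripper_force: 0.0
[ 0.5538 -0.3118  0.0551] [ 0.38  0.43 -0.25] to pick cm [-0.05  0.19  0.16]
```

View pics/atgrasp.png

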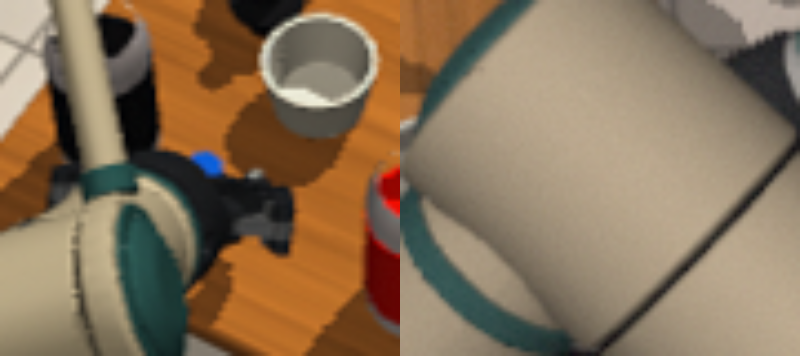

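The stopper's blue top (207,163) sits between the fingers. I correct by 2 mm and close.

```bash
python3 -m pendant '[{"jaw":0.2,"tx":0,"ty":0.2,"tz":0.2,"ax":0,"ay":0,"az":0},{"jaw":-0.3,"tx":0,"ty":0.2,"tz":0.2,"ax":0,"ay":0,"az":0},{"jaw":-1,"tx":0,"ty":0.2,"tz":0.2,"ax":0,"ay":0,"az":0},{"jaw":-1,"tx":0,"ty":0.2,"tz":0.2,"ax":0,"ay":0,"az":0},{"jaw":-1,"tx":0,"ty":0.2,"tz":0.2,"ax":0,"ay":0,"az":0},{"jaw":-1,"tx":0,"ty":0.2,"tz":0.2,"ax":0,"ay":0,"az":0}]' 40
```

```text
clock: 4.88
position: [0.5528, -0.3088, 0.0551]
ee_rot: [-0.304, 0.552, 0.742, 0.228]
contact_force: [0.0, -0.8, 2.0]
width: 0.0211
gripper_force: 39.0
```

```bash
python3 -m pendant '[{"jaw":-1,"tx":0,"ty":0,"tz":2,"ax":0,"ay":0,"az":0},{"jaw":-1,"tx":0,"ty":0,"tz":5,"ax":0,"ay":0,"az":0},{"jaw":-1,"tx":0,"ty":0,"tz":9,"ax":0,"ay":0,"az":0},{"jaw":-1,"tx":0,"ty":0,"tz":14,"ax":0,"ay":0,"az":0},{"jaw":-1,"tx":0,"ty":2,"tz":18,"ax":0,"ay":0,"az":0},{"jaw":-1,"tx":1,"ty":6,"tz":20,"ax":0,"ay":0,"az":0},{"jaw":-1,"tx":2,"ty":11,"tz":20,"ax":0,"ay":0,"az":0},{"jaw":-1,"tx":3,"ty":16,"tz":20,"ax":0,"ay":0,"az":0},{"jaw":-1,"tx":3,"ty":20,"tz":20,"ax":0,"ay":0,"az":0},{"jaw":-1,"tx":3,"ty":22,"tz":20,"ax":0,"ay":0,"az":0}]'
python3 -m pendant '[{"jaw":-1,"tx":0,"ty":1,"tz":0,"ax":0,"ay":0,"az":0},{"jaw":-1,"tx":0,"ty":1,"tz":0,"ax":0,"ay":0,"az":0},{"jaw":-1,"tx":0,"ty":1,"tz":0,"ax":0,"ay":0,"az":0},{"jaw":-1,"tx":0,"ty":1,"tz":0,"ax":0,"ay":0,"az":0}]'
cat > meas.py <<'E'
from plan import *
import sys
from scipy.optimize import minimize
s,C=cur(); p=s["position"]; print(p.round(4),"w",s["width"].round(4),"rot err",np.degrees((target(np.pi/4,1)*C.inv()).as_rotvec()).round(2))
exp=p-.0187*C.as_matrix()[:,2]-[0,0,.0483]
print("expected origin",exp.round(4))
a=np.linspace(0,2*np.pi,24); ims=[]
for n in("scene","top"):
    d=manip.get_image(n); P=cloud(d); c=proj(d,exp+[0,0,.03])[0].astype(int)
    m=masks(d)["blue"]; w=np.zeros_like(m); w[c[1]-40:c[1]+40,c[0]-40:c[0]+40]=1; m=m&w
    q=P[m]; 
    if len(q)>5:
        print(n,len(q),"z",q[:,2].min().round(4),q[:,2].max().round(4))
        f=q[(q[:,2]<exp[2]+.024)]; 
        # upright axis estimate: best xyz with silhouette
        M=cv2.resize(m.astype(np.uint8),(2560,1600),interpolation=cv2.INTER_NEAREST)
        def cost(v):
            im=np.zeros((1600,2560),np.uint8); D=np.array([v[2],v[3],1]);
            for za,zb,ra,rb in((0,.022,.0105,.0135),(.022,.026,.0185,.0185),(.026,.064,.011,.011)):
                r=[]
                for zz,rr in((za,ra),(zb,rb)):
                    r.append(exp+[v[0],v[1],0]+zz*D+np.c_[rr*np.cos(a),rr*np.sin(a),0*a])
                cv2.fillConvexPoly(im,cv2.convexHull(np.round(proj(d,np.vstack(r))*4+1.5).astype(np.int32)),1)
            return (M&~im&1).sum()*2+ (im&(1-M)).sum()*.3
        b=minimize(cost,[0,0,0,0],method="Nelder-Mead",options=dict(initial_simplex=np.vstack([np.zeros(4),np.diag([.006,.006,.15,.15])])))
        print(n,"dxy mm",(b.x[:2]*1000).round(1),"tilt",b.x[2:].round(3),b.fun)
    ims.append(cv2.resize(d["pixels"][c[1]-40:c[1]+40,c[0]-45:c[0]+45],(400,356)))
cv2.imwrite(sys.argv[1],np.hstack(ims))
E
python3 meas.py pics/held.png
```

```text
clock: 6.12
position: [0.5823, -0.0865, 0.2562]
ee_rot: [-0.304, 0.551, 0.743, 0.228]
contact_force: [-0.7, -0.0, -0.6]
width: 0.0209
gripper_force: 39.1
clock: 6.62
position: [0.5829, -0.0798, 0.2546]
ee_rot: [-0.304, 0.552, 0.742, 0.229]
contact_force: [0.1, 0.1, -0.2]
width: 0.0211
gripper_force: 39.1Traceback (most recent call last):
  File "meas.py", line 4, in <module>
    s,C=cur(); p=s["position"]; print(p.round(4),"w",s["width"].round(4),"rot err",np.degrees((target(np.pi/4,1)*C.inv()).as_rotvec()).round(2))
                                                     ^^^^^^^^^^^^^^^^
AttributeError: 'float' object has no attribute 'round'
```

```bash
sed -i 's/s\["width"\].round(4)/s["width"]/' meas.py; python3 meas.py pics/held.png
```

```text
[ 0.5829 -0.0798  0.2546] w 0.02109744840778143 rot err [ 0.22  0.24 -0.16]
expected origin [ 0.5866 -0.0925  0.2196]
scene 16 z 0.2243 0.2417
scene dxy mm [ 9.9 -2.6] tilt [ 0.44  -0.913] 503.7
top 89 z 0.2427 0.2855
top dxy mm [12.   5.8] tilt [-0.231 -0.126] 439.5
```

View pics/held.png

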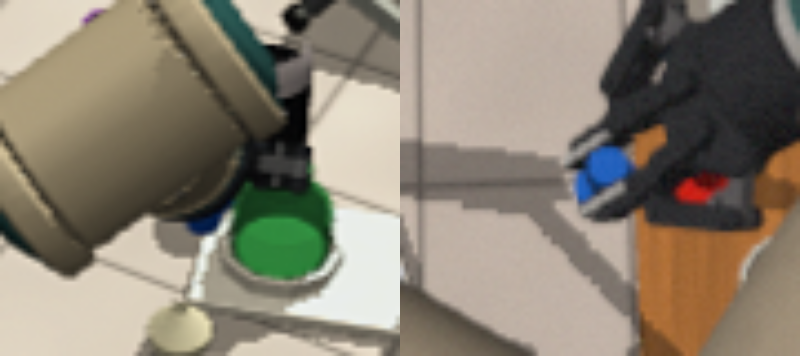

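The held view shows the grip top visible between the fingers at (610,165) and the flange peeking out below-left. I compute the axis from the disc.

```bash
cat > m3.py <<'E'
from plan import *
s,C=cur(); p=s["position"]; exp=p-.0187*C.as_matrix()[:,2]-[0,0,.0483]
d=manip.get_image("top"); P=cloud(d); c=proj(d,exp+[0,0,.03])[0].astype(int)
m=masks(d)["blue"]; w=np.zeros_like(m); w[c[1]-25:c[1]+25,c[0]-25:c[0]+25]=1; m=m&w
q=P[m]; t=q[q[:,2]>exp[2]+.057]; print("exp",exp.round(4)); print("top disc",len(t),t.mean(0).round(4),t.min(0).round(4),t.max(0).round(4), "enclosing",cv2.minEnclosingCircle(t[:,:2].astype(np.float32)))
f=q[(q[:,2]<exp[2]+.034)]; print("flange",len(f),f.mean(0).round(4),f.min(0).round(4),f.max(0).round(4))
# plane tilt of disc
print(np.linalg.lstsq(np.c_[t[:,:2]-t[:,:2].mean(0),np.ones(len(t))],t[:,2],rcond=None)[0].round(3))
# farthest flange point along n from the disc centre should be 18.5 mm
if len(f): print("flange reach along n",((f[:,:2]-exp[:2])@n[:2]).max(),"u range",((f[:,:2]-exp[:2])@u[:2]).min(),((f[:,:2]-exp[:2])@u[:2]).max())
E
python3 m3.py
```

```text
exp [ 0.5866 -0.0921  0.2196]
top disc 60 [ 0.586  -0.0941  0.2821] [ 0.5768 -0.1054  0.2771] [ 0.5955 -0.0844  0.2877] enclosing ((0.5861595869064331, -0.09485612064599991), 0.010757538489997387)
flange 18 [ 0.5864 -0.0812  0.2448] [ 0.5795 -0.0859  0.2429] [ 0.5947 -0.0786  0.247 ]
[ 0.072 -0.037  0.282]
flange reach along n 0.014966702082751844 u range -0.003228715327021603 0.01083546275849977
```

```bash
python3 -m pendant '[{"jaw":-1,"tx":0.1,"ty":3,"tz":-3,"ax":0,"ay":0,"az":0},{"jaw":-1,"tx":0.2,"ty":6,"tz":-6,"ax":0,"ay":0,"az":0},{"jaw":-1,"tx":0.2,"ty":9.2,"tz":-9,"ax":0,"ay":0,"az":0},{"jaw":-1,"tx":0.2,"ty":9.2,"tz":-11,"ax":0,"ay":0,"az":0},{"jaw":-1,"tx":0.2,"ty":9.2,"tz":-11.3,"ax":0,"ay":0,"az":0},{"jaw":-1,"tx":0.2,"ty":9.2,"tz":-11.3,"ax":0,"ay":0,"az":0},{"jaw":-1,"tx":0.2,"ty":9.2,"tz":-11.3,"ax":0,"ay":0,"az":0}]'; python3 m3.py
python3 - <<'E'
from plan import *
print(((np.array([.557,.108,.142])-cur()[0]["position"])*100).round(2))
d=dict(np.load("top0.npz"));P=cloud(d);g=P[masks(d)["green"]&(P[...,2]>.09)&(P[...,2]<.106)]
print(g.min(0).round(4),g.max(0).round(4))
E
```

```text
clock: 7.65
position: [0.5855, 0.0123, 0.1428]
ee_rot: [-0.303, 0.552, 0.742, 0.229]
contact_force: [-0.3, -0.6, -0.5]
width: 0.0212
gripper_force: 39.2
exp [ 5.892e-01 -3.000e-04  1.078e-01]
top disc 52 [ 0.5837 -0.0052  0.1887] [ 0.3167 -0.0983  0.165 ] [0.5997 0.0071 1.1456] enclosing ((0.4581834077835083, -0.0495917946100235), 0.1497727930545807)
flange 13 [0.5895 0.0076 0.1334] [ 0.5821 -0.0138  0.1294] [0.6005 0.0139 0.1374]
[-3.19  -0.947  0.189]
flange reach along n 0.014594992543413617 u range -0.0036432859630648722 0.008017625285558652
[-2.84  9.56 -0.08]
[0.5412 0.0746 0.0905] [0.5791 0.1124 0.1035]
```

```bash
python3 -m pendant '[{"jaw":-1,"tx":-0.7,"ty":2.4,"tz":0,"ax":0,"ay":0,"az":0},{"jaw":-1,"tx":-1.4,"ty":4.8,"tz":0,"ax":0,"ay":0,"az":0},{"jaw":-1,"tx":-2.1,"ty":7.2,"tz":0,"ax":0,"ay":0,"az":0},{"jaw":-1,"tx":-2.5,"ty":8.5,"tz":0,"ax":0,"ay":0,"az":0},{"jaw":-1,"tx":-2.85,"ty":9.55,"tz":-0.1,"ax":0,"ay":0,"az":0},{"jaw":-1,"tx":-2.85,"ty":9.55,"tz":-0.1,"ax":0,"ay":0,"az":0},{"jaw":-1,"tx":-2.85,"ty":9.55,"tz":-0.1,"ax":0,"ay":0,"az":0}]'
python3 - <<'E'
from plan import *
s,C=cur();print(((np.array([.557,.108,.142])-s["position"])*100).round(2),s["contact_force"])
a=[]
for n_ in("scene","top"):
    d=manip.get_image(n_); p=d["pixels"]; c=proj(d,[.56,.094,.12])[0].astype(int); a.append(cv2.resize(p[c[1]-40:c[1]+40,c[0]-45:c[0]+45],(400,356)))
    np.savez("over_"+n_+".npz",**d)
    P=cloud(d); m=masks(d)["blue"]; w=np.zeros_like(m); w[c[1]-30:c[1]+30,c[0]-30:c[0]+30]=1; q=P[m&w]; q=q[q[:,2]<.2]
    if len(q): print(n_,len(q),q.mean(0).round(4),q.min(0).round(4),q.max(0).round(4))
    g=P[masks(d)["green"]&(P[...,2]<.2)&(P[...,2]>.09)]; 
    if len(g): print(n_,"rim",len(g),g.min(0).round(4),g.max(0).round(4))
cv2.imwrite("pics/over.png",np.hstack(a))
E
```

```text
clock: 8.57
position: [0.5566, 0.1084, 0.1408]
ee_rot: [-0.304, 0.552, 0.742, 0.228]
contact_force: [-0.2, 0.3, -0.3]
width: 0.0211
gripper_force: 39.2
[ 0.04 -0.04  0.12] [-0.20199366  0.3190956  -0.30708784]
scene 21 [0.5658 0.0851 0.1157] [0.5583 0.0791 0.1051] [0.5747 0.0939 0.1321]
scene rim 1220 [0.3123 0.0742 0.0901] [0.6817 1.7366 0.1999]
top 24 [0.5644 0.0868 0.1593] [0.5542 0.0826 0.1282] [0.5775 0.0914 0.1711]
top rim 9 [0.5411 0.0898 0.0908] [0.5463 0.1018 0.1022]
```

View pics/over.png

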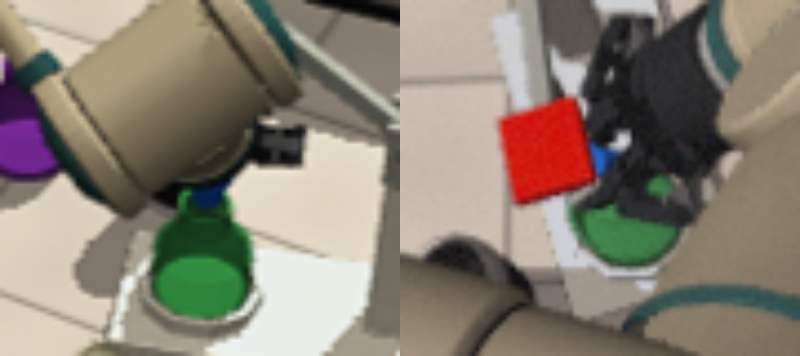

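The plug hangs directly over the green neck (scene crop 205,195), so I lower it gently.

```bash
python3 -m pendant '[{"jaw":-1,"tx":0.0,"ty":0,"tz":-0.4,"ax":0,"ay":0,"az":0},{"jaw":-1,"tx":0.0,"ty":0,"tz":-0.8,"ax":0,"ay":0,"az":0},{"jaw":-1,"tx":0.0,"ty":0,"tz":-1.2,"ax":0,"ay":0,"az":0},{"jaw":-1,"tx":0.0,"ty":0,"tz":-1.6,"ax":0,"ay":0,"az":0},{"jaw":-1,"tx":0.0,"ty":0,"tz":-1.6,"ax":0,"ay":0,"az":0}]'
```

```text
clock: 9.3
position: [0.556, 0.1089, 0.1246]
ee_rot: [-0.305, 0.552, 0.742, 0.228]
contact_force: [-0.4, -0.0, -0.4]
width: 0.0216
gripper_force: 39.2
```

```bash
python3 -m pendant '[{"jaw":-1,"tx":0.05,"ty":-0.05,"tz":-0.4,"ax":0,"ay":0,"az":0},{"jaw":-1,"tx":0.05,"ty":-0.05,"tz":-0.7,"ax":0,"ay":0,"az":0},{"jaw":-1,"tx":0.05,"ty":-0.05,"tz":-1.0,"ax":0,"ay":0,"az":0},{"jaw":-1,"tx":0.05,"ty":-0.05,"tz":-1.15,"ax":0,"ay":0,"az":0},{"jaw":-1,"tx":0.05,"ty":-0.05,"tz":-1.15,"ax":0,"ay":0,"az":0}]'
```

```text
clock: 9.93
position: [0.5567, 0.1084, 0.1133]
ee_rot: [-0.304, 0.552, 0.742, 0.228]
contact_force: [-0.2, -0.6, -0.0]
width: 0.0211
gripper_force: 39.2
```

```bash
python3 -m pendant '[{"jaw":-1,"tx":0,"ty":0,"tz":-0.1,"ax":0,"ay":0,"az":0},{"jaw":-1,"tx":0,"ty":0,"tz":-0.15,"ax":0,"ay":0,"az":0},{"jaw":-1,"tx":0,"ty":0,"tz":-0.15,"ax":0,"ay":0,"az":0}]'
python3 - <<'E'
from plan import *
a=[]
for n_ in("scene","top"):
    d=manip.get_image(n_); p=d["pixels"]; c=proj(d,[.56,.094,.12])[0].astype(int); a.append(cv2.resize(p[c[1]-40:c[1]+40,c[0]-45:c[0]+45],(400,356)))
cv2.imwrite("pics/in.png",np.hstack(a))
E
```

```text
clock: 10.3
position: [0.5568, 0.1085, 0.1128]
ee_rot: [-0.304, 0.552, 0.742, 0.229]
contact_force: [-1.1, -0.8, 6.1]
width: 0.0211
gripper_force: 39.6
```

View pics/in.png

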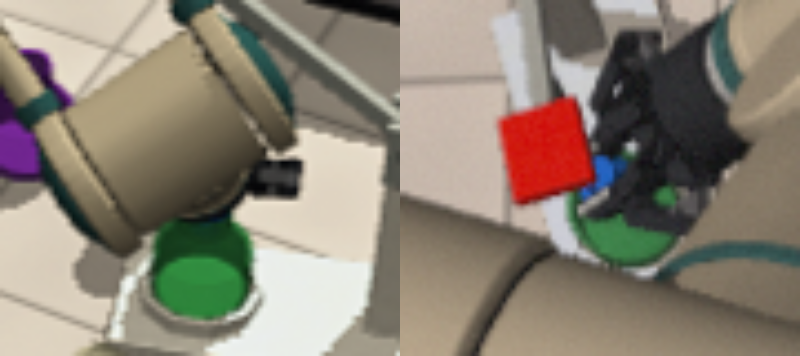

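The vertical contact force shows the flange sitting on the rim. Now I release and back out along the tool axis.

```bash
python3 -m pendant '[{"jaw":-0.3,"tx":0,"ty":0,"tz":0.1,"ax":0,"ay":0,"az":0},{"jaw":0.1,"tx":0,"ty":0,"tz":0.1,"ax":0,"ay":0,"az":0},{"jaw":0.1,"tx":0,"ty":0,"tz":0.1,"ax":0,"ay":0,"az":0},{"jaw":0.1,"tx":0.6,"ty":-2.0,"tz":2.1,"ax":0,"ay":0,"az":0},{"jaw":0.1,"tx":1.2,"ty":-4.1,"tz":4.2,"ax":0,"ay":0,"az":0},{"jaw":0.1,"tx":1.8,"ty":-6.1,"tz":6.4,"ax":0,"ay":0,"az":0},{"jaw":0.1,"tx":2.4,"ty":-9,"tz":9,"ax":0,"ay":0,"az":0},{"jaw":0.1,"tx":2.4,"ty":-13,"tz":12,"ax":0,"ay":0,"az":0},{"jaw":0.1,"tx":2.4,"ty":-16,"tz":16,"ax":0,"ay":0,"az":0},{"jaw":0.1,"tx":2.4,"ty":-16,"tz":20,"ax":0,"ay":0,"az":0}]'
python3 - <<'E'
from plan import *
for n_ in("scene","top"):
    d=manip.get_image(n_); P=cloud(d); m=masks(d)["blue"]&(abs(P[...,0]-.56)<.04)&(abs(P[...,1]-.094)<.04)&(P[...,2]<.2); q=P[m]
    print(n_,len(q),q.min(0).round(4),q.max(0).round(4)); t=q[q[:,2]>.11]; print(len(t),t.mean(0).round(4),circ(t[:,:2]) if n_=="scene" else t[t[:,2]>.137].mean(0))
    c=proj(d,[.56,.094,.12])[0].astype(int); cv2.imwrite(f"pics/seat_{n_}.png",d["pixels"][c[1]-45:c[1]+45,c[0]-50:c[0]+50])
a=[cv2.resize(cv2.imread(f"pics/seat_{k}.png"),(400,360)) for k in("scene","top")]; cv2.imwrite("pics/seat.png",np.hstack(a))
s,C=cur(); D=R.from_matrix(np.c_[np.cross(u,[0,0,-1]),u,[0,0,-1]])
print(s["position"],"to vertical rotvec",np.degrees((D*C.inv()).as_rotvec()).round(1))
o=np.array([.5603,.0937]); 
for q in np.arange(0,.66,.065):
    th=.65-q; yy=130-210*np.cos(th)+13*np.sin(th); zz=185+210*np.sin(th)+13*np.cos(th); print(round(q,3),(o+u[:2]*yy/1000).round(4),round(zz/1000,4))
E
```

```text
clock: 11.65
position: [0.581, -0.054, 0.3122]
ee_rot: [-0.304, 0.553, 0.741, 0.228]
contact_force: [-0.2, 0.6, -0.1]
width: 0.0468
gripper_force: 0.0
scene 127 [0.5412 0.0747 0.0956] [0.578  0.1104 0.1455]
73 [0.5625 0.089  0.1305] (array([0.5613895, 0.0919708]), np.float64(0.008535507290878737))
top 112 [0.5444 0.0781 0.0973] [0.5783 0.1092 0.144 ]
54 [0.5574 0.089  0.1321] [0.55985163 0.08959953 0.14023958]
[ 0.5818342  -0.05257156  0.31587346] to vertical rotvec [-42.8 -12.1  -0.4]
0.0 [0.5322 0.0854] 0.3224
0.065 [0.5239 0.083 ] 0.3118
0.13 [0.5164 0.0808] 0.3006
0.195 [0.5095 0.0788] 0.289
0.26 [0.5034 0.077 ] 0.2769
0.325 [0.4981 0.0754] 0.2644
0.39 [0.4935 0.074 ] 0.2515
0.455 [0.4898 0.0729] 0.2384
0.52 [0.4869 0.0721] 0.2251
0.585 [0.4848 0.0715] 0.2116
0.65 [0.4836 0.0711] 0.198
```

View pics/seat.png

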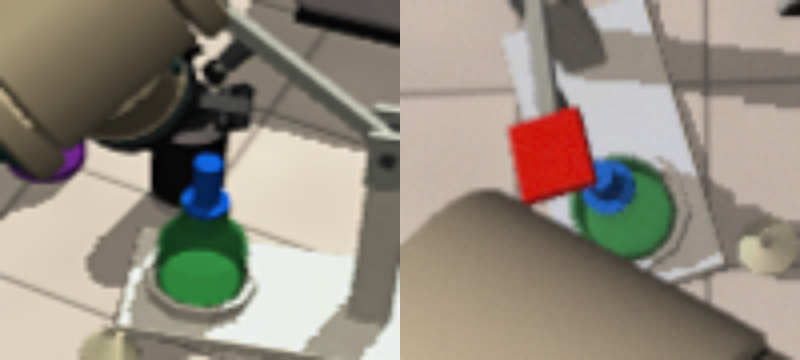

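The stopper is seated upright with its flange on the rim (scene crop 205,205), and the lever is still raised. Next I go upright above the handle with the fingers shut.

```bash
python3 -m pendant '[{"jaw":-1,"tx":0,"ty":-2,"tz":4,"ax":0,"ay":0,"az":0},{"jaw":-1,"tx":0,"ty":-2,"tz":9,"ax":-10,"ay":-3,"az":0},{"jaw":-1,"tx":-1,"ty":-2,"tz":11,"ax":-19,"ay":-5.5,"az":0},{"jaw":-1,"tx":-2,"ty":0,"tz":11,"ax":-28,"ay":-8,"az":0},{"jaw":-1,"tx":-3,"ty":2,"tz":11,"ax":-37,"ay":-10.5,"az":0},{"jaw":-1,"tx":-4,"ty":6,"tz":11,"ax":-42.8,"ay":-12.1,"az":-0.4},{"jaw":-1,"tx":-5,"ty":11,"tz":10,"ax":-42.8,"ay":-12.1,"az":-0.4},{"jaw":-1,"tx":-5.2,"ty":13.8,"tz":8,"ax":-42.8,"ay":-12.1,"az":-0.4},{"jaw":-1,"tx":-5.2,"ty":13.8,"tz":6,"ax":-42.8,"ay":-12.1,"az":-0.4},{"jaw":-1,"tx":-5.2,"ty":13.8,"tz":6,"ax":-42.8,"ay":-12.1,"az":-0.4}]'
python3 - <<'E'
from plan import *
s,C=cur(); D=R.from_matrix(np.c_[np.cross(u,[0,0,-1]),u,[0,0,-1]])
print(s["position"],s["qpos"].round(2),np.degrees((D*C.inv()).as_rotvec()).round(1),"to tip cm",((np.array([.5322,.0854,.3224])-s["position"])*100).round(2))
for k in("scene","top"):
    d=manip.get_image(k); P=cloud(d); w=P[masks(d)["red"]&(P[...,2]>.22)&(abs(P[...,0]-.53)<.06)&(P[...,1]>0)]; print(k,len(w),w.mean(0),w.min(0),w.max(0))
E
```

```text
clock: 13.0
position: [0.5274, 0.087, 0.3697]
ee_rot: [-0.005, 0.6, 0.8, -0.003]
contact_force: [-0.2, 1.4, -0.1]
width: -0.0002
gripper_force: 0.0
[0.52742222 0.08695918 0.36966343] [ 0.03  0.17  1.31  0.    1.67 -0.25] [-0.1 -0.7  0.1] to tip cm [ 0.48 -0.16 -4.73]
scene 182 [0.5316767  0.08232986 0.32178489] [0.50554656 0.05911142 0.30889034] [0.55749081 0.10943664 0.33168097]
top 219 [0.52770574 0.07578561 0.32378315] [0.5040449  0.05964383 0.31259085] [0.55650015 0.08900812 0.37182502]
```

```bash
python3 -m pendant '[{"jaw":-1,"tx":0.4,"ty":-0.2,"tz":-3.0,"ax":0,"ay":0,"az":-0.7},{"jaw":-1,"tx":0.4,"ty":-0.2,"tz":-4.4,"ax":0,"ay":0,"az":-0.7},{"jaw":-1,"tx":-0.3,"ty":-0.4,"tz":-5.7,"ax":0,"ay":0,"az":-0.7},{"jaw":-1,"tx":-1.1,"ty":-0.6,"tz":-6.9,"ax":0,"ay":0,"az":-0.7},{"jaw":-1,"tx":-2.4,"ty":-1.0,"tz":-9.3,"ax":0,"ay":0,"az":-0.7},{"jaw":-1,"tx":-3.4,"ty":-1.3,"tz":-11.8,"ax":0,"ay":0,"az":-0.7},{"jaw":-1,"tx":-3.8,"ty":-1.4,"tz":-13.1,"ax":0,"ay":0,"az":-0.7},{"jaw":-1,"tx":-4.1,"ty":-1.5,"tz":-14.4,"ax":0,"ay":0,"az":-0.7},{"jaw":-1,"tx":-4.3,"ty":-1.6,"tz":-15.5,"ax":0,"ay":0,"az":-0.7},{"jaw":-1,"tx":-4.3,"ty":-1.6,"tz":-15.5,"ax":0,"ay":0,"az":-0.7}]'
```

```text
clock: 14.35
position: [0.486, 0.0702, 0.2187]
ee_rot: [-0.003, 0.606, 0.796, -0.0]
contact_force: [-3.8, 0.2, 9.6]
width: -0.0004
gripper_force: 5.0
```

```bash
python3 -m pendant '[{"jaw":-1,"tx":-0.1,"ty":0,"tz":-0.5,"ax":0,"ay":0,"az":0},{"jaw":-1,"tx":-0.1,"ty":0,"tz":-1.0,"ax":0,"ay":0,"az":0},{"jaw":-1,"tx":-0.1,"ty":0,"tz":-1.3,"ax":0,"ay":0,"az":0},{"jaw":-1,"tx":-0.1,"ty":0,"tz":-1.3,"ax":0,"ay":0,"az":0}]'
```

```text
clock: 14.85
position: [0.4845, 0.0698, 0.2065]
ee_rot: [-0.003, 0.606, 0.796, -0.001]
contact_force: [-4.4, -0.8, 13.0]
width: -0.0001
gripper_force: 6.8
```

```bash
python3 -m pendant '[{"jaw":-1,"tx":0,"ty":0,"tz":-0.3,"ax":0,"ay":0,"az":0},{"jaw":-1,"tx":0,"ty":0,"tz":-0.5,"ax":0,"ay":0,"az":0},{"jaw":-1,"tx":0,"ty":0,"tz":-0.5,"ax":0,"ay":0,"az":0}]'
```

```text
clock: 15.22
position: [0.4841, 0.0697, 0.2017]
ee_rot: [-0.003, 0.606, 0.796, -0.001]
contact_force: [-6.5, -1.9, 14.1]
width: 0.0002
gripper_force: 7.8
```

```bash
python3 -m pendant '[{"jaw":-1,"tx":0,"ty":0,"tz":-0.3,"ax":0,"ay":0,"az":0},{"jaw":-1,"tx":0,"ty":0,"tz":-0.4,"ax":0,"ay":0,"az":0},{"jaw":-1,"tx":0,"ty":0,"tz":-0.4,"ax":0,"ay":0,"az":0}]'
```

```text
clock: 15.6
position: [0.484, 0.0696, 0.1992]
ee_rot: [-0.003, 0.606, 0.796, -0.001]
contact_force: [-7.9, -0.7, 22.3]
width: -0.0001
gripper_force: 11.7
```

```bash
python3 -m pendant '[{"jaw":-1,"tx":0,"ty":0,"tz":-0.1,"ax":0,"ay":0,"az":0},{"jaw":-1,"tx":0,"ty":0,"tz":-0.1,"ax":0,"ay":0,"az":0},{"jaw":-1,"tx":0,"ty":0,"tz":-0.1,"ax":0,"ay":0,"az":0},{"jaw":-1,"tx":0,"ty":0,"tz":-0.1,"ax":0,"ay":0,"az":0},{"jaw":-1,"tx":0,"ty":0,"tz":-0.1,"ax":0,"ay":0,"az":0},{"jaw":-1,"tx":0,"ty":0,"tz":-0.1,"ax":0,"ay":0,"az":0},{"jaw":-1,"tx":0,"ty":0,"tz":-0.1,"ax":0,"ay":0,"az":0},{"jaw":-1,"tx":0,"ty":0,"tz":-0.1,"ax":0,"ay":0,"az":0}]'
python3 - <<'E'
from plan import *
d=manip.get_image("scene"); P=cloud(d); c=proj(d,[.56,.094,.15])[0].astype(int); cv2.imwrite("pics/down.png",cv2.resize(d["pixels"][c[1]-60:c[1]+50,c[0]-70:c[0]+70],None,fx=5,fy=5))
# bar top along lever: height vs distance from hinge
r=P.reshape(-1,3); l=(r[:,:2]-[.5603,.0937]); y=l@u[:2]; x=-(l@n[:2]); k=(abs(x)<.008)&(y>-.04)&(y<.11)&(r[:,2]>.165)&(r[:,2]<.23)
print(k.sum(),np.polyfit(y[k],r[k,2],1) if k.sum()>5 else "")
E
```

```text
clock: 16.6
position: [0.4841, 0.0696, 0.1989]
ee_rot: [-0.002, 0.606, 0.796, -0.001]
contact_force: [-10.4, -1.9, 26.5]
width: 0.0
gripper_force: 13.8
293 [0.01356055 0.18594652]
```

View pics/down.png

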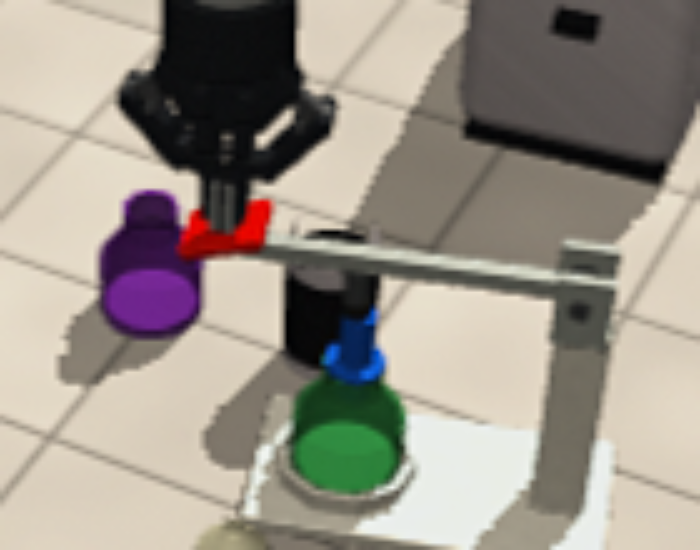

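The picture shows the bar level, with the pad (358,290) bearing on the stopper's grip. The force climbed with almost no travel, so it is on the stop. I now let it up along the same arc.

```bash
python3 -m pendant '[{"jaw":-1,"tx":0,"ty":0,"tz":1.0,"ax":0,"ay":0,"az":0},{"jaw":-1,"tx":0.2,"ty":0.1,"tz":2.5,"ax":0,"ay":0,"az":0},{"jaw":-1,"tx":0.5,"ty":0.2,"tz":4,"ax":0,"ay":0,"az":0},{"jaw":-1,"tx":1.0,"ty":0.3,"tz":5.5,"ax":0,"ay":0,"az":0},{"jaw":-1,"tx":1.6,"ty":0.5,"tz":7,"ax":0,"ay":0,"az":0},{"jaw":-1,"tx":2.3,"ty":0.7,"tz":8.5,"ax":0,"ay":0,"az":0},{"jaw":-1,"tx":3.1,"ty":0.9,"tz":10,"ax":0,"ay":0,"az":0},{"jaw":-1,"tx":4.2,"ty":1.2,"tz":11.7,"ax":0,"ay":0,"az":0},{"jaw":-1,"tx":4.8,"ty":1.4,"tz":13,"ax":0,"ay":0,"az":0},{"jaw":-1,"tx":4.8,"ty":1.4,"tz":16,"ax":0,"ay":0,"az":0}]'
python3 -m pendant '[{"jaw":-1,"tx":0,"ty":0,"tz":4,"ax":0,"ay":0,"az":0},{"jaw":-1,"tx":-3,"ty":-3,"tz":7,"ax":0,"ay":0,"az":0},{"jaw":-1,"tx":-8,"ty":-7,"tz":8,"ax":0,"ay":0,"az":0},{"jaw":-1,"tx":-13,"ty":-10,"tz":8,"ax":0,"ay":0,"az":0},{"jaw":-1,"tx":-16,"ty":-12,"tz":8,"ax":0,"ay":0,"az":0},{"jaw":-1,"tx":-16,"ty":-12,"tz":8,"ax":0,"ay":0,"az":0},{"jaw":-1,"tx":-16,"ty":-12,"tz":8,"ax":0,"ay":0,"az":0}]'
python3 - <<'E'
from plan import *
for n_ in("scene","top"):
    d=manip.get_image(n_); P=cloud(d); M=masks(d); nr=(abs(P[...,0]-.56)<.045)&(abs(P[...,1]-.094)<.045)&(P[...,2]<.2)
    q=P[M["blue"]&nr]; g=P[M["green"]&nr]; w=P[M["red"]&(P[...,2]>.22)&(abs(P[...,0]-.53)<.06)]
    for k,v in(("blue",q),("green",g),("paddle",w)): print(n_,k,len(v),v.min(0).round(4),v.max(0).round(4),v.mean(0).round(4))
    t=q[q[:,2]>.112]; print("grip",circ(t[:,:2]),t[t[:,2]>.137].mean(0))
E
```

```text
clock: 17.9
position: [0.5329, 0.0841, 0.3542]
ee_rot: [-0.004, 0.606, 0.796, -0.001]
contact_force: [0.4, -0.6, -0.7]
width: -0.0
gripper_force: 0.0
clock: 18.77
position: [0.3733, -0.0357, 0.4344]
ee_rot: [-0.003, 0.606, 0.796, -0.0]
contact_force: [0.2, 0.8, -0.1]
width: -0.0001
gripper_force: 0.0
scene blue 128 [0.5422 0.0763 0.0975] [0.5781 0.1069 0.1455] [0.5626 0.0891 0.1191]
scene green 409 [0.529  0.0559 0.0212] [0.596  0.1163 0.1041] [0.5687 0.0753 0.0601]
scene paddle 181 [0.5047 0.0586 0.3088] [0.5569 0.1065 0.3327] [0.5318 0.0819 0.3219]
grip (array([0.56112071, 0.09184483]), np.float64(0.00857436233030749)) [0.56039199 0.09322518 0.14062912]Traceback (most recent call last):
  File "<stdin>", line 5, in <module>
    return umr_minimum(a, axis, None, out, keepdims, initial, where)
ValueError: zero-size array to reduction operation minimum which has no identity
```

The stopper is seated, the flask hasn't moved and the lever is back up (paddle at z 0.322), with the robot clear. Handing in.

```bash
python3 -c "
from rig import manip
print(manip.sign_off())"
```

```text
the job is handed in; nothing more can be done
None
```

The job is handed in: the blue stopper is seated in the green flask, the lever was held on its stop for about a second and is back up, and the flask stood in its cradle with the robot clear; I saw no bystander disturbed but did not re-measure them at the end, and no verdict came back.

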